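# Close a carton of small cheeses and hold it up level for banding

## Robot

A 6-joint arm with a two-finger parallel gripper is mounted at the origin on the work surface. World frame = base frame: x ahead of the robot, y to its left, z up, the work surface at z = 0. Lengths are in m, angles in rad, forces in N, time in s.
With the tool pointing down it reaches from about 0.325 to 0.875 m from the base axis. Payload 4.4 kg.
Tool frame: the origin (TCP) lies midway between the tips of the shut fingers; the grasp point (between the pads) lies 19 mm behind it; z points along the fingers, y is the line along which they close (so a half turn about z gives the same grasp; the last joint's range is limited). The gripper opens to 85 mm and grips with 20 to 120 N. Pads are 22 mm wide; open, the fingers measure 114 mm over their backs; the gripper's body (76 mm by 85 mm) begins 54 mm behind the grasp point. The pads swing forward as they close: fully open they stand 13 mm farther back than shut.
Start: joints at [1.155, 0.207, 1.542, -0, 1.393, -0.15], TCP at [0.15, 0.555, 0.231] pointing down, gripper open.
Joint ranges: [-2.73, 2.73], [-0.86, 2.22], [0.23, 2.46], [-1.11, 4.25], [0.08, 2.63], [-2.82, 2.82]. Speed limits (rad/s): [2.79, 2.79, 3.14, 3.14, 3.14, 3.14].

## Interface

Orientations are given as a rotation vector (axis times angle).
In Python, from rig import ctrl gives the robot as it stands.
- The arm moves only by the tool arm_command, never from a script. Its argument "series" is a list of rows, each an object with "xyz": the shift along the tool's x, y, z in mm, a list of three; "rotation": the turn, a rotation vector about the tool's x, y, z in rad, a list of three; "hand": the opening, from 0 (shut) to 1 (fully open). In form: [{"xyz": [tx, ty, tz], "rotation": [rx, ry, rz], "hand": hand}, ...]. A call has 1 to 5 rows; each row is the pose to reach, as a shift and turn from the pose commanded when the call began, along the tool's axes at that moment; what a row does not reach only later rows make up. A row lasts 1/12 s, in which the tool goes at most 41.7 mm and 7.16 degrees, less where a joint would pass 70% of its speed; a pose out of reach is approached as far as the arm can. A call with a gripper value outside its range is refused whole. The fingers move at their own pace and stop on an object; the grip force is fixed at half the most. Time passes only in rows, so rows that repeat a pose let the fingers close. It gives the time, the measured TCP pose, the force, the opening and the grip force at its end, in the units of the state.
- ctrl.state(): the state, without advancing time (a new reading comes with each control period).
- ctrl.camera(name): name is "side" or "top"; returns the picture (480x640x3 uint8, red, green, blue); there is no depth.
- ctrl.camera_info(name): a dict with "vfov" (degrees; the focal length in pixels is half the picture's height over the tangent of half this angle, whatever the lens; pixels are square), "cx", "cy" (the principal point, pixels), "extrinsics" (4x4, takes a point from world to camera coordinates). Camera axes: x right, y down, z forward; pixel columns grow to the right and rows downward; lengths in m; the calibration is good to about 2 mm. A picture is of the moment at which its call begins. camera_info takes no time and is no camera call.
- ctrl.close_job(): hands the job in; it is judged then, once.
The state is a dict: "time": time; "joint_positions": joint angles; "qvel": joint speeds; "joint_torque": joint torques, N m; "tool_pos": TCP position; "orientation": TCP orientation; "force": force on the tool from outside, world axes, zero at the start; "ft_torque": the same for the moment, N m; "opening": finger opening in m; "grasp_force": force on a finger pad.
Only numpy, scipy, OpenCV 4.12 (cv2) and the standard library are available. Lean on these libraries where they do the work, as an engineer would, in place of code of your own. Each camera call takes 0.05 s, during which the arm holds its last target. There are 200 camera calls.

## Task

The carton on the white packing board is full with its three small cheeses: fold its two short end flaps down flat first, then its two long flaps down flat over them. Then pick the closed carton up and finish while holding it in the air, level and still, a good 10 cm above the board, so that a paper band can be slipped round it; do not put it down or let go. Never let the carton tip, and leave the brush, the paper roll and the two spare cheeses where they are.

Things in the scene. Friction and masses are not known exactly. Their poses are not given: they have to be found in the camera images.
- carton_center (a point): centre (half-way up) of the open brown cardboard carton, loose on the packing board. Outside 62 mm (own x) by 180 mm (own y) by 68 mm high (own z up), walls 3 mm; underside 34 mm below this point, rim 34 mm above. Full it weighs 0.4 to 0.6 kg. Closed, it can be gripped from above across its 62 mm width, at the middle of its length, where it balances.
- carton: the same carton; origin at the centre of its underside, axes as for its centre
- packing_board: white plastic board 240 x 260 x 20 mm high, fixed to the table; origin under its centre; its top is 20 mm above the table
- end_flap_right (a joint): hinge angle of the short flap on the carton's own -y end: 0 = folded flat, 1.57 = upright, more = splayed outward (stop 2.6); slight friction (0.01 N m) holds it where it is left, no spring-back. Hinge along own x, 90 mm from the carton's centre towards own -y, 31 mm above the centre point; flap 54 mm wide, 31 mm from hinge to free edge, 2.5 mm thick
- end_flap_left (a joint): hinge angle of the short flap on the carton's own +y end: 0 = folded flat, 1.57 = upright, more = splayed outward (stop 2.6); slight friction (0.01 N m) holds it where it is left, no spring-back. Hinge along own x, 90 mm from the carton's centre towards own +y, 31 mm above the centre point; same size as the right one
- long_flap_front (a joint): hinge angle of the long flap on the carton's own -x side: 0 = folded flat, 1.57 = upright, more = splayed outward (stop 2.6); slight friction (0.01 N m) holds it where it is left, no spring-back. Hinge along own y, 31 mm from the carton's centre towards own -x, 34 mm above the centre point; flap 180 mm wide, 31 mm from hinge to free edge, 2.5 mm thick
- long_flap_back (a joint): hinge angle of the long flap on the carton's own +x side: 0 = folded flat, 1.57 = upright, more = splayed outward (stop 2.6); slight friction (0.01 N m) holds it where it is left, no spring-back. Hinge along own y, 31 mm from the carton's centre towards own +x, 34 mm above the centre point; same size as the front one
- cheese_1_center (a point): centre of a small round golden cheese, 54 mm across, 48 mm high, standing in the carton (towards own -y); its top is 17 mm below the carton's rim
- cheese_2_center (a point): centre of a small round red-brown cheese, 54 mm across, 48 mm high, standing in the carton (in the middle); its top is 17 mm below the carton's rim
- cheese_3_center (a point): centre of a small round pale cheese, 54 mm across, 48 mm high, standing in the carton (towards own +y); its top is 17 mm below the carton's rim
- spare_cheese_1_center (a point): centre of a spare small pale grey round cheese, 54 mm across, 48 mm high, standing on the slatted wooden board; leave alone
- spare_cheese_2_center (a point): centre of the other spare pale grey cheese, same size, on the same wooden board; leave alone
- ripening_board: slatted brown wooden board 214 x 220 x 20 mm high, fixed to the table beside the packing board; origin under its centre
- brush_center (a point): centre of a loose cheese brush, wine-red bristles under a white back, 155 x 62 x about 55 mm high, lying along its own x; leave alone
- band_roll: loose roll of brown paper band lying flat, 100 mm across, 30 mm high, hole 40 mm; origin at the centre of its underside; leave alone
There are look-alikes about, which are no part of the job. Leave any black or turquoise look-alike of the part that bears cheese_2_center alone.

How it is judged:
By the outcome, as a careful person would: the job done as asked, in the order asked, and still so for the second after the job is handed in, while the arm keeps its last pose, push and grip.
It also fails if it takes over 59 s, if anything falls off the work surface, if the arm or the gripper's body presses on something with over 40 N, if the wrist force passes 120 N, or if a joint passes its speed limit or range.

## Working session

There is one attempt and no reset: what is moved stays moved. The work goes in short steps, Python scripts to look and compute and a tool call to move; the robot and the scene stay as the last step left them, time stands still between calls to the robot, and variables do not carry over. Pictures are saved under pics/ and viewed, at most 10 in all, crops included, and the job is handed in when it is done.

Besides the shell and the picture viewer there is one more tool, called after "Request:" as name(argument=value, ...) on one line, values as JSON. arm_command: Moves the arm, as the interface text tells. Its arguments: {"type":"object","properties":{"series":{"type":"array"}},"required":["series"]}

```bash
mkdir -p pics; ls
python3 - <<'E'
from rig import ctrl
import cv2,numpy as np
np.set_printoptions(precision=4,suppress=True)
for n in("side","top"):
    im=ctrl.camera(n); cv2.imwrite(f"pics/{n}0.png",im[:,:,::-1])
    i=ctrl.camera_info(n); print(n,i["vfov"],i["cx"],i["cy"]); print(np.array(i["extrinsics"]))
    print({k:v for k,v in i.items() if k not in("extrinsics",)})
print(ctrl.state())
E
```

```text
pics
side 50.733430141131755 317.255143561926 237.13579613591267
[[-0.8861 -0.4634  0.0071  0.4687]
 [-0.2739  0.5113 -0.8146  0.2274]
 [ 0.3738 -0.7238 -0.58    1.1204]
 [ 0.      0.      0.      1.    ]]
{'vfov': 50.733430141131755, 'cx': 317.255143561926, 'cy': 237.13579613591267}
top 51.21327047523678 320.0002793939745 238.60524210848155
[[ 0.1021 -0.9948  0.0002 -0.0481]
 [-0.9645 -0.0991 -0.2448  0.5486]
 [ 0.2436  0.0248 -0.9696  1.1477]
 [ 0.      0.      0.      1.    ]]
{'vfov': 51.21327047523678, 'cx': 320.0002793939745, 'cy': 238.60524210848155}
{'time': 0.1, 'joint_positions': array([ 1.1555,  0.2074,  1.5428, -0.    ,  1.3935, -0.1505]), 'qvel': array([-0.0007, -0.0018, -0.0017,  0.0005,  0.0002, -0.0004]), 'joint_torque': array([ -0.0008, -38.4089, -29.255 ,  -0.0003,   0.0049,   0.    ]), 'tool_pos': array([0.1502, 0.5543, 0.2302]), 'orientation': array([-0.4146, -3.1135,  0.0032]), 'force': array([-0.2147, -0.2552,  0.422 ]), 'ft_torque': array([ 0.0313, -0.025 ,  0.0062]), 'grasp_force': 0.0, 'opening': 0.08545903404398127}
```

View pics/top0.png

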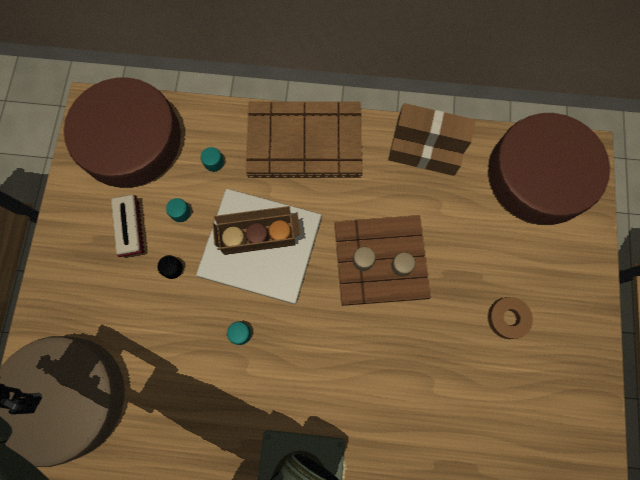

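View pics/side0.png

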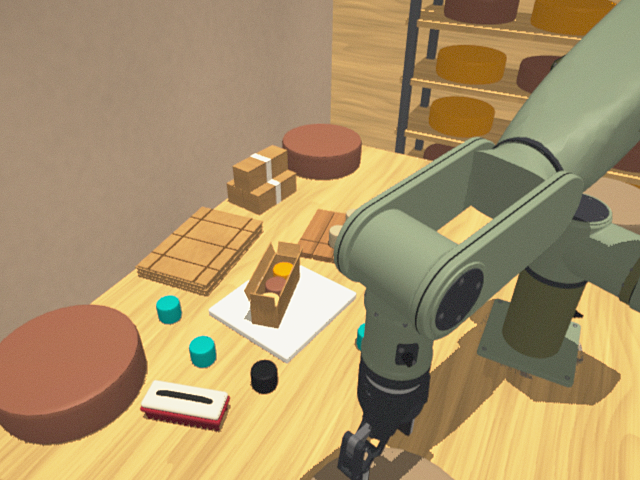

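The top view shows the carton at about (255,232), holding pale (232,237), red-brown (257,233) and golden (279,231) cheeses. The golden one marks own -y, to the image right. Candidates for cheese_2: red-brown (257,233); turquoise look-alikes (178,210), (212,159), (238,333); black one (170,267). The one in the carton is the right one. The brown closed boxes at (430,138) and the crate at (305,138) are not the job.

```bash
cat > h.py <<'E'
from rig import ctrl
import cv2,numpy as np
np.set_printoptions(precision=4,suppress=True)
def cam(n):
    i=ctrl.camera_info(n); f=240/np.tan(np.radians(i["vfov"])/2)
    E=np.array(i["extrinsics"]); return f,i["cx"],i["cy"],E[:3,:3],E[:3,3]
def ray(n,u,v):
    f,cx,cy,R,t=cam(n); return -R.T@t, R.T@np.array([(u-cx)/f,(v-cy)/f,1])
def onz(n,u,v,z):
    o,d=ray(n,u,v); return o+d*(z-o[2])/d[2]
def proj(n,P):
    f,cx,cy,R,t=cam(n); c=np.atleast_2d(P)@R.T+t
    return np.c_[f*c[:,0]/c[:,2]+cx,f*c[:,1]/c[:,2]+cy]
def two(a,b):
    (o1,d1),(o2,d2)=ray("top",*a),ray("side",*b)
    s=np.linalg.lstsq(np.c_[d1,-d2],o2-o1,rcond=None)[0]
    p,q=o1+s[0]*d1,o2+s[1]*d2; return (p+q)/2,np.linalg.norm(p-q)
def crop(im,x0,y0,x1,y1,k): return cv2.resize(im[y0:y1,x0:x1],None,fx=k,fy=k,interpolation=cv2.INTER_CUBIC)
E
python3 - <<'E'
from h import *
a=cv2.imread("pics/top0.png");b=cv2.imread("pics/side0.png")
A=crop(a,190,180,330,310,4.4);A=A[:570]
B=crop(b,230,230,360,360,4.4)[:570]
B=crop(b,235,230,315,340,5)
A=crop(a,200,190,310,265,6)[:550]
h=max(len(A),len(B))
cv2.imwrite("pics/cropA.png",A);cv2.imwrite("pics/cropB.png",B)
# cheese tops: masks
hsv=cv2.cvtColor(a,cv2.COLOR_BGR2HSV)
w=cv2.inRange(hsv,(0,0,130),(180,40,255)); w[:185]=0;w[305:]=0;w[:,:190]=0;w[:,325:]=0
c=max(cv2.findContours(w,0,2)[0],key=cv2.contourArea);r=cv2.minAreaRect(cv2.convexHull(c))
bx=cv2.boxPoints(r);print(bx);P=np.array([onz("top",*p,.02) for p in bx]);print(P,P.mean(0),np.linalg.norm(np.diff(P,axis=0),axis=1))
for n,uv in dict(pale=(232,236.5),red=(257,233),gold=(279,231)).items(): print(n,onz("top",*uv,.071))
E
```

```text
[[196.3585 275.2453]
 [221.8679 185.9623]
 [320.6604 214.1887]
 [295.1509 303.4717]]
[[0.4381 0.305  0.02  ]
 [0.6769 0.2772 0.02  ]
 [0.627  0.0143 0.02  ]
 [0.3936 0.0532 0.02  ]] [0.5339 0.1624 0.02  ] [0.2404 0.2676 0.2366]
pale [0.5333 0.2209 0.071 ]
red [0.5482 0.1618 0.071 ]
gold [0.5587 0.1092 0.071 ]
```

View pics/cropA.png

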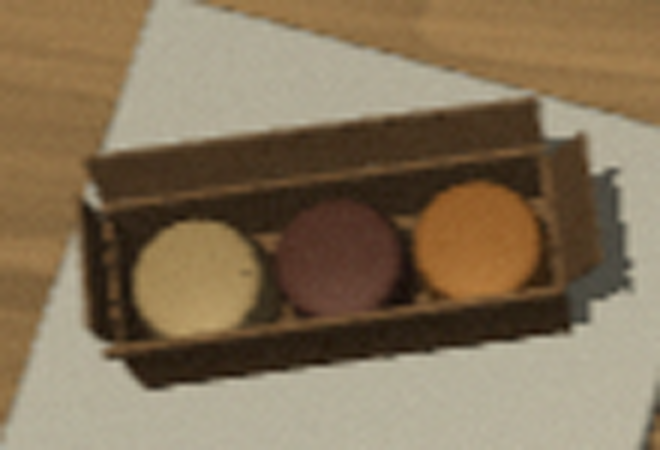

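View pics/cropB.png

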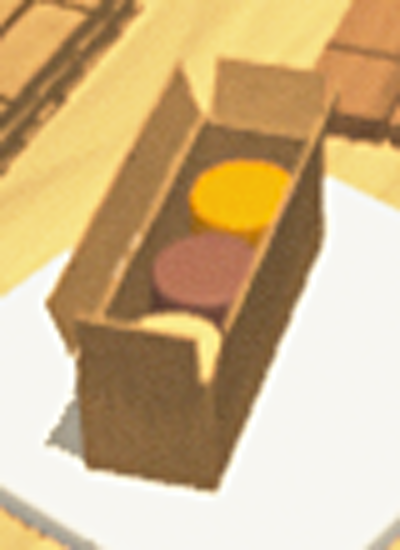

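Run:
```python
from h import *
T=lambda x,y:(200+x/6-.4,190+y/6-.4)
S=lambda x,y:(235+x/5-.4,230+y/5-.4)
for p in [(103,207),(548,150)]: print("backhinge",onz("top",*T(*p),.088))
for p in [(107,352),(563,290)]: print("front line@.088",onz("top",*T(*p),.088),"@.119",onz("top",*T(*p),.119))
print("front base",[onz("top",*T(*p),.02) for p in [(150,388),(570,332)]])
print("base side near corners",[onz("side",*S(*p),.02) for p in [(88,467),(216,491)]])
print("cheese tops side: red,gold", onz("side",*S(205,270),.071),onz("side",*S(243,197),.071))
print("back free L/R",two(T(92,160),S(50,302)),two(T(535,98),S(182,65)))
print("right flap free: (corner +x, -x)",two(T(585,135),S(218,60)),two(T(600,265),S(330,75)))
print("left flap free (+x,-x)",two(T(85,200),S(78,322)),two(T(88,325),S(195,340)))
print("front free R",two(T(563,290),S(335,95)),"L",two(T(107,352),S(205,378)))
print("campos",ray("top",0,0)[0],ray("side",0,0)[0])
```

```text
backhinge [0.5561 0.2583 0.088 ]
backhinge [0.598  0.0837 0.088 ]
front line@.088 [0.4972 0.2476 0.088 ] @.119 [0.4907 0.2404 0.119 ]
front line@.088 [0.5408 0.071  0.088 ] @.119 [0.5331 0.0685 0.119 ]
front base [array([0.498 , 0.2432, 0.02  ]), array([0.5398, 0.0714, 0.02  ])]
base side near corners [array([0.5569, 0.2599, 0.02  ]), array([0.4989, 0.2458, 0.02  ])]
cheese tops side: red,gold [0.5482 0.1704 0.071 ] [0.56   0.1166 0.071 ]
back free L/R (array([0.5686, 0.2597, 0.1125]), np.float64(0.0006021965012927338)) (array([0.6102, 0.0886, 0.1139]), np.float64(0.0019045002838924752))
right flap free: (corner +x, -x) (array([0.6008, 0.0683, 0.1064]), np.float64(0.0012574698613261371)) (array([0.5466, 0.0559, 0.1086]), np.float64(0.0012649289481013958))
left flap free (+x,-x) (array([0.5534, 0.2611, 0.1084]), np.float64(0.0011615436220814971)) (array([0.502 , 0.251 , 0.1123]), np.float64(0.00010471559171579643))
front free R (array([0.5357, 0.0693, 0.109 ]), np.float64(7.96920722888867e-05)) L (array([0.4983, 0.2479, 0.0891]), np.float64(0.0028749039357677795))
campos [ 0.2545 -0.0219  1.2471] [0.0588 0.9119 0.8317]
```

The close crop confirms an open carton holding pale, red-brown and golden cheeses, with the golden one at own -y. Its centre is about (0.549, 0.1645) with yaw about 0.237. The left flap is near 97°, the right about 125°, the back about 117° and the front about 100°. I'm moving to stand off the left end with the fingers shut.

Request:
arm_command(series=[{"xyz": [-40, -14, 0], "rotation": [0, 0, 0.12], "hand": 0}, {"xyz": [-80, -28, 10], "rotation": [0, 0, 0.24], "hand": 0}, {"xyz": [-120, -43, 20], "rotation": [0, 0, 0.36], "hand": 0}, {"xyz": [-159, -57, 30], "rotation": [0, 0, 0.48], "hand": 0}, {"xyz": [-198, -70, 35], "rotation": [0, 0, 0.6], "hand": 0}])

```text
time: 0.52
tool_pos: [0.319, 0.4367, 0.1954]
orientation: [-1.323, -2.848, 0.004]
force: [0.1, 0.9, 0.8]
opening: 0.0256
grasp_force: 0.0
```

```bash
cat >> h.py <<'E'
from scipy.spatial.transform import Rotation as Rn
C=np.array([.549,.1645,0]);YAW=.237
ox=np.array([np.cos(YAW),np.sin(YAW),0]);oy=np.array([-np.sin(YAW),np.cos(YAW),0])
def go(x,y,z,C=C):
    s=ctrl.state();R=Rn.from_rotvec(s["orientation"]);T=Rn.from_matrix(np.c_[oy,ox,[0,0,-1]])
    d=s["tool_pos"]-C
    print("t",s["time"],"own now mm",np.array([d@ox,d@oy,d[2]])*1e3,"F",s["force"],"open",s["opening"],"grip",s["grasp_force"])
    print("shift mm",R.inv().apply(C+x*ox+y*oy+[0,0,z]-s["tool_pos"])*1e3,"turn",(R.inv()*T).as_rotvec())
E
python3 -c "
from h import *
go(0,.14,.15)"
```

```text
t 0.5167 own now mm [-159.662   318.5559  195.3961] F [0.0844 0.8727 0.8353] open 0.02564482064660284 grip 0.0
shift mm [-231.1188   63.0069   45.268 ] turn [-0.0025  0.0007  0.4639]
```

Request:
arm_command(series=[{"xyz": [-38, 10, 5], "rotation": [0, 0, 0.12], "hand": 0}, {"xyz": [-76, 20, 12], "rotation": [0, 0, 0.24], "hand": 0}, {"xyz": [-114, 31, 20], "rotation": [0, 0, 0.36], "hand": 0}, {"xyz": [-152, 42, 30], "rotation": [0, 0, 0.464], "hand": 0}, {"xyz": [-190, 52, 36], "rotation": [0, 0, 0.464], "hand": 0}])

```text
time: 0.93
tool_pos: [0.4823, 0.326, 0.1595]
orientation: [-1.941, -2.469, 0.003]
force: [0.8, 1.9, -0.2]
opening: -0.0
grasp_force: 0.0
```

```bash
python3 -c "
from h import *
go(0,.13,.1)
for n,b in(('top',(190,180,330,280,5)),('side',(220,220,360,340,5))): cv2.imwrite(f'pics/{n}1.png',crop(ctrl.camera(n)[:,:,::-1],*b))
a=cv2.imread('pics/top1.png');b=cv2.imread('pics/side1.png')
k=cv2.resize(np.vstack([a,b]),None,fx=.54,fy=.54);cv2.imwrite('pics/j1.png',k);print(k.shape)"
```

```text
t 0.9333 own now mm [-26.8937 172.6379 159.5277] F [ 0.8078  1.9498 -0.1955] open -3.753515314254704e-05 grip 0.0
shift mm [-42.6523  26.9576  59.4884] turn [-0.002   0.0003  0.0013]
(594, 378, 3)
```

View pics/j1.png

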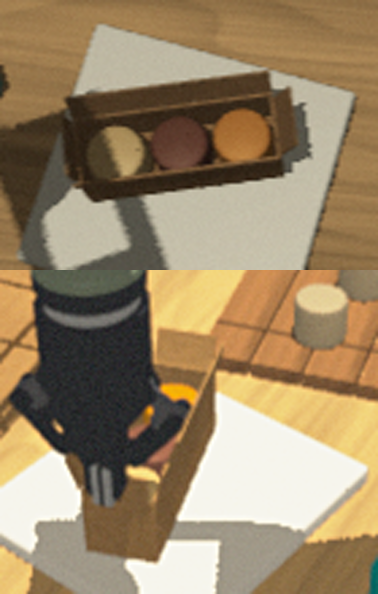

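The close view shows the carton undisturbed and the shut fingers outside the left end. I'll lower, then push the left flap in.

Request:
arm_command(series=[{"xyz": [-20, 30, 20], "rotation": [0, 0, 0], "hand": 0}, {"xyz": [-44, 30, 50], "rotation": [0, 0, 0], "hand": 0}, {"xyz": [-44, 30, 61], "rotation": [0, 0, 0], "hand": 0}, {"xyz": [-44, 30, 61], "rotation": [0, 0, 0], "hand": 0}])

```text
time: 1.37
tool_pos: [0.5176, 0.2904, 0.0954]
orientation: [-1.936, -2.467, 0.013]
force: [-0.6, -0.3, -0.4]
opening: -0.0
grasp_force: 0.0
```

```bash
python3 -c "
from h import *
go(.003,.072,.098)"
```

```text
t 1.3667 own now mm [ -0.9352 129.7302  95.4182] F [-0.5612 -0.2809 -0.4432] open -2.973679225745895e-06 grip 0.0
shift mm [-57.7442   3.7261  -2.5804] turn [-0.01    0.0007  0.0032]
```

Request:
arm_command(series=[{"xyz": [-15, 4, -2], "rotation": [0, 0, 0], "hand": 0}, {"xyz": [-30, 4, -2], "rotation": [0, 0, 0], "hand": 0}, {"xyz": [-44, 4, -2], "rotation": [0, 0, 0], "hand": 0}, {"xyz": [-57, 4, -1], "rotation": [0, 0, 0], "hand": 0}, {"xyz": [-59, 4, 4], "rotation": [0, 0, 0], "hand": 0}])

```text
time: 1.78
tool_pos: [0.5406, 0.2349, 0.0977]
orientation: [1.936, 2.471, 0.003]
force: [0.4, -1.1, 0.7]
opening: -0.0
grasp_force: 0.4
```

```bash
python3 -c "
from h import *
go(.003,.072,.087)"
```

```text
t 1.7833 own now mm [ 8.3743 70.3675 97.6812] F [ 0.357  -1.0788  0.7468] open -2.3917875434032877e-05 grip 0.3604907129192725
shift mm [ 1.665  -5.4006 10.6629] turn [0.0031 0.0008 0.0043]
```

Request:
arm_command(series=[{"xyz": [1, -4, 3], "rotation": [0, 0, 0], "hand": 0}, {"xyz": [1, -4, 5], "rotation": [0, 0, 0], "hand": 0}, {"xyz": [1, -4, 6], "rotation": [0, 0, 0], "hand": 0}, {"xyz": [1, -4, 6], "rotation": [0, 0, 0], "hand": 0}])

```text
time: 2.12
tool_pos: [0.5344, 0.2364, 0.0894]
orientation: [-1.936, -2.473, 0.001]
force: [-0.4, -0.4, -0.0]
opening: 0.0
grasp_force: 0.0
```

```bash
python3 -c "
from h import *
go(.003,.072,.087)"
```

```text
t 2.1167 own now mm [ 2.6564 73.2942 89.4084] F [-0.3516 -0.4472 -0.0025] open 3.4399740687277795e-05 grip 0.0
shift mm [-1.2966  0.3392  2.4078] turn [-0.0013 -0.0002  0.0058]
```

Request:
arm_command(series=[{"xyz": [0, 0, 2], "rotation": [0, 0, 0], "hand": 0}, {"xyz": [0, 0, 3], "rotation": [0, 0, 0], "hand": 0}, {"xyz": [0, 0, 3], "rotation": [0, 0, 0], "hand": 0}])

```text
time: 2.37
tool_pos: [0.5352, 0.2364, 0.0876]
orientation: [-1.936, -2.474, -0.0]
force: [-1.9, -0.3, 3.6]
opening: 0.0003
grasp_force: 1.8
```

```bash
python3 -c "
from h import *
go(.003,.072,.087)
cv2.imwrite('pics/s2.png',crop(ctrl.camera('side')[:,:,::-1],220,200,360,340,4))"
```

```text
t 2.3667 own now mm [ 3.4985 73.131  87.5736] F [-1.9131 -0.3469  3.5895] open 0.00034963802829017884 grip 1.789421383291483
shift mm [-1.1285 -0.5047  0.5731] turn [ 0.0001 -0.0004  0.0054]
```

View pics/s2.png

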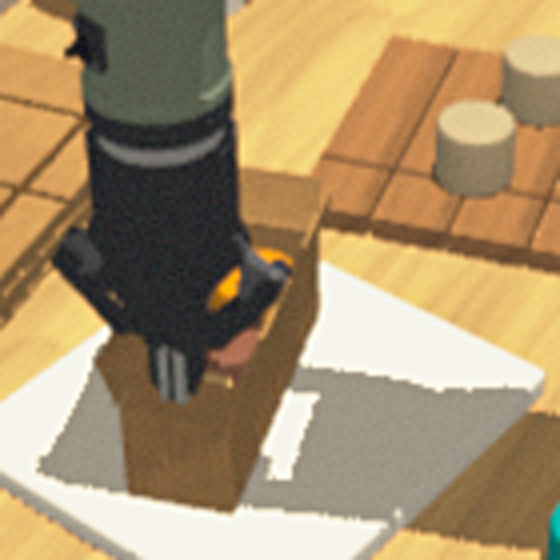

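The left flap is down flat: contact at z = 87.6 mm with 3.6 N, and the carton hasn't moved. Now the right end.

Request:
arm_command(series=[{"xyz": [0, 0, -38], "rotation": [0, 0, 0], "hand": 0}, {"xyz": [-15, 0, -65], "rotation": [0, 0, 0], "hand": 0}, {"xyz": [-55, 0, -65], "rotation": [0, 0, 0], "hand": 0}, {"xyz": [-95, 0, -65], "rotation": [0, 0, 0], "hand": 0}, {"xyz": [-135, 0, -65], "rotation": [0, 0, 0], "hand": 0}])

```text
time: 2.83
tool_pos: [0.5683, 0.1041, 0.153]
orientation: [1.933, 2.474, 0.002]
force: [0.7, -0.5, 0.1]
opening: -0.0001
grasp_force: 0.0
```

Request:
arm_command(series=[{"xyz": [-40, 0, 0], "rotation": [0, 0, 0], "hand": 0}, {"xyz": [-76, 0, 0], "rotation": [0, 0, 0], "hand": 0}, {"xyz": [-76, 0, 30], "rotation": [0, 0, 0], "hand": 0}, {"xyz": [-76, 0, 48], "rotation": [0, 0, 0], "hand": 0}, {"xyz": [-76, 0, 48], "rotation": [0, 0, 0], "hand": 0}])

```text
time: 3.25
tool_pos: [0.5822, 0.0303, 0.0992]
orientation: [-1.935, -2.465, 0.008]
force: [-0.6, 0.3, -1.0]
opening: 0.0001
grasp_force: 0.0
```

```bash
python3 -c "
from h import *
go(.003,-.072,.098)"
```

```text
t 3.25 own now mm [   0.7315 -138.2267   99.2451] F [-0.6488  0.2573 -0.9789] open 0.0001376523843724189 grip 0.0
shift mm [66.2152  2.4864  1.4254] turn [-0.0086 -0.003   0.0031]
```

Request:
arm_command(series=[{"xyz": [17, 2, 1], "rotation": [0, 0, 0], "hand": 0}, {"xyz": [33, 2, 1], "rotation": [0, 0, 0], "hand": 0}, {"xyz": [48, 2, 1], "rotation": [0, 0, 0], "hand": 0}, {"xyz": [60, 2, 2], "rotation": [0, 0, 0], "hand": 0}, {"xyz": [66, 2, 4], "rotation": [0, 0, 0], "hand": 0}])

```text
time: 3.67
tool_pos: [0.5722, 0.0974, 0.101]
orientation: [1.934, 2.474, 0.002]
force: [0.7, -0.6, 0.6]
opening: 0.0002
grasp_force: 0.2
```

```bash
python3 -c "
from h import *
go(.003,-.072,.087)"
```

```text
t 3.6667 own now mm [  6.7741 -70.672  101.0135] F [ 0.7489 -0.5939  0.638 ] open 0.00023947154662093276 grip 0.19258075626567006
shift mm [-1.2991 -3.8078 14.0071] turn [0.0018 0.0002 0.007 ]
```

Request:
arm_command(series=[{"xyz": [-1, -3, 3], "rotation": [0, 0, 0], "hand": 0}, {"xyz": [-1, -3, 6], "rotation": [0, 0, 0], "hand": 0}, {"xyz": [-1, -3, 8], "rotation": [0, 0, 0], "hand": 0}, {"xyz": [-1, -3, 10], "rotation": [0, 0, 0], "hand": 0}, {"xyz": [-1, -3, 10], "rotation": [0, 0, 0], "hand": 0}])

```text
time: 4.08
tool_pos: [0.5689, 0.0933, 0.0893]
orientation: [-1.938, -2.472, 0.001]
force: [-0.2, 0.9, -0.9]
opening: -0.0001
grasp_force: 0.0
```

```bash
python3 -c "
from h import *
go(.003,-.072,.087)"
```

```text
t 4.0833 own now mm [  2.6707 -73.907   89.3342] F [-0.1726  0.91   -0.9069] open -0.0001300344370262453 grip 0.0
shift mm [1.9053 0.3395 2.3341] turn [-0.001  -0.0001  0.0041]
```

Request:
arm_command(series=[{"xyz": [2, 0, 2], "rotation": [0, 0, 0], "hand": 0}, {"xyz": [2, 0, 3], "rotation": [0, 0, 0], "hand": 0}, {"xyz": [2, 0, 3], "rotation": [0, 0, 0], "hand": 0}])

```text
time: 4.33
tool_pos: [0.569, 0.0955, 0.0876]
orientation: [1.937, 2.473, -0.0]
force: [-1.6, -0.2, 3.8]
opening: 0.0003
grasp_force: 1.8
```

Request:
arm_command(series=[{"xyz": [0, 0, -35], "rotation": [0, 0, 0], "hand": 0}, {"xyz": [0, 0, -70], "rotation": [0, 0, 0], "hand": 0}, {"xyz": [0, 0, -100], "rotation": [0, 0, 0], "hand": 0}, {"xyz": [-40, 0, -100], "rotation": [0, 0, 0], "hand": 0}, {"xyz": [-80, 0, -100], "rotation": [0, 0, 0], "hand": 0}])

```text
time: 4.75
tool_pos: [0.59, 0.019, 0.1906]
orientation: [1.928, 2.473, 0.006]
force: [0.2, 0.1, -1.1]
opening: -0.0002
grasp_force: 0.0
```

```bash
python3 -c "
from h import *
go(.07,0,.105)
a=crop(ctrl.camera('top')[:,:,::-1],190,180,330,280,4.2)
b=crop(ctrl.camera('side')[:,:,::-1],230,230,330,340,5)
c=np.zeros((max(len(a),len(b)),a.shape[1]+b.shape[1],3),np.uint8);c[:len(a),:a.shape[1]]=a;c[:len(b),a.shape[1]:]=b
c=cv2.resize(c,None,fx=.72,fy=.72);print(c.shape);cv2.imwrite('pics/j3.png',c)"
```

```text
t 4.75 own now mm [   5.7418 -151.033   190.582 ] F [ 0.2073  0.0652 -1.0666] open -0.00017622197926305287 grip 0.0
shift mm [150.5825  65.1633  85.6915] turn [0.0067 0.0021 0.0098]
(396, 783, 3)
```

View pics/j3.png

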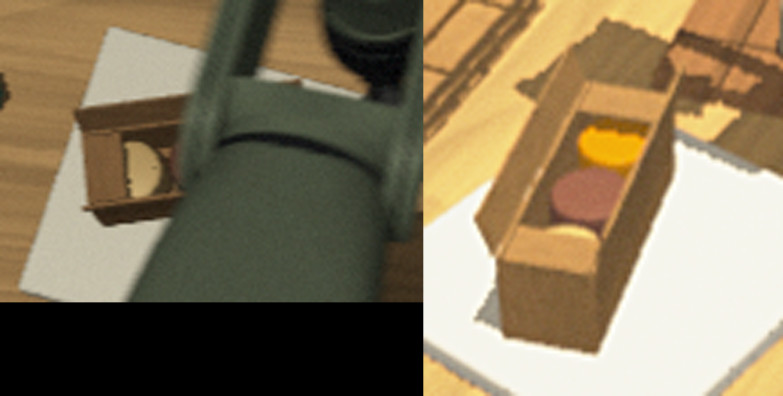

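Run:
```python
from h import *
for a in (1.3,1.57,1.75,1.9,2.1):
    for y in (.09,-.09):
        P=C+(-.031+.031*np.cos(a))*ox+y*oy+[0,0,.088+.031*np.sin(a)]
        u,v=proj("side",P)[0];s=proj("top",P)[0]
        print(a,y,"j3 side px",423+((u-230)*5+2)*.72,((v-230)*5+2)*.72,"cropA px",(s-[200,190])*6+2)
```

```text
1.3 0.09 j3 side px 579.1478979814112 231.1462849774667 cropA px [ 97.2052 312.8446]
1.3 -0.09 j3 side px 663.9579576354806 54.24237445936568 cropA px [558.9836 252.5212]
1.57 0.09 j3 side px 592.6079495549766 232.07538205187535 cropA px [ 98.4119 332.7621]
1.57 -0.09 j3 side px 675.9829443473931 54.729859595407596 cropA px [561.4127 272.1764]
1.75 0.09 j3 side px 601.7547989470484 234.31814792504187 cropA px [ 99.8787 346.9344]
1.75 -0.09 j3 side px 684.1003533837838 56.590924569851 cropA px [563.2158 286.2312]
1.9 0.09 j3 side px 609.2195976219388 237.1233366715047 cropA px [101.4661 358.8759]
1.9 -0.09 j3 side px 690.6935689691414 59.03521357191003 cropA px [564.7784 298.1136]
2.1 0.09 j3 side px 618.6269271461949 242.06570452243804 cropA px [104.0279 374.4537]
2.1 -0.09 j3 side px 698.9588270404711 63.452020754129435 cropA px [566.8772 313.6708]
```

Both end flaps now lie flat: the left at side px (545,250), the right at (610,95) in the crop. The long flaps still stand, the front at about 1.75 rad. Next is the back flap.

Request:
arm_command(series=[{"xyz": [32, 18, 0], "rotation": [0, 0, 0], "hand": 0}, {"xyz": [66, 36, 0], "rotation": [0, 0, 0], "hand": 0}, {"xyz": [100, 54, 0], "rotation": [0, 0, 0], "hand": 0}, {"xyz": [132, 70, 10], "rotation": [0, 0, 0.01], "hand": 0}, {"xyz": [151, 76, 35], "rotation": [0, 0, 0.01], "hand": 0}])

```text
time: 5.27
tool_pos: [0.6292, 0.1875, 0.1559]
orientation: [1.944, 2.461, 0.014]
force: [1.5, 1.0, 1.5]
opening: 0.0002
grasp_force: 0.0
```

Request:
arm_command(series=[{"xyz": [0, 0, 30], "rotation": [0, 0, 0], "hand": 0}, {"xyz": [0, 0, 52], "rotation": [0, 0, 0], "hand": 0}, {"xyz": [0, 0, 52], "rotation": [0, 0, 0], "hand": 0}])

```text
time: 5.52
tool_pos: [0.6201, 0.1833, 0.0929]
orientation: [-1.942, -2.458, 0.015]
force: [-1.3, -0.8, -1.5]
opening: -0.0001
grasp_force: 0.0
```

```bash
python3 -c "
from h import *
go(.016,0,.102)"
```

```text
t 5.5167 own now mm [73.489   1.5792 92.8573] F [-1.3371 -0.784  -1.4611] open -5.318306848815517e-05 grip 0.0
shift mm [ -1.7886 -57.5978  -8.3883] turn [-0.0131 -0.0012 -0.0038]
```

Request:
arm_command(series=[{"xyz": [-1, -8, -8], "rotation": [0, 0, 0], "hand": 0}, {"xyz": [-1, -22, -9], "rotation": [0, 0, 0], "hand": 0}, {"xyz": [-1, -36, -9], "rotation": [0, 0, 0], "hand": 0}, {"xyz": [-1, -48, -9], "rotation": [0, 0, 0], "hand": 0}, {"xyz": [-1, -57, -8], "rotation": [0, 0, 0], "hand": 0}])

```text
time: 5.93
tool_pos: [0.5715, 0.1687, 0.1117]
orientation: [1.948, 2.46, 0.007]
force: [0.3, -0.7, 0.9]
opening: 0.0
grasp_force: 0.3
```

```bash
python3 -c "
from h import *
go(.016,0,.090)"
```

```text
t 5.9333 own now mm [ 22.8158  -1.2403 111.7434] F [ 0.2829 -0.7263  0.8837] open 4.812306880942482e-05 grip 0.26316705567296594
shift mm [ 1.2098 -6.9519 21.702 ] turn [ 0.0059  0.0004 -0.0058]
```

Request:
arm_command(series=[{"xyz": [1, -6, 4], "rotation": [0, 0, 0], "hand": 0}, {"xyz": [1, -8, 8], "rotation": [0, 0, 0], "hand": 0}, {"xyz": [1, -8, 12], "rotation": [0, 0, 0], "hand": 0}, {"xyz": [1, -7, 15], "rotation": [0, 0, 0], "hand": 0}, {"xyz": [1, -7, 17], "rotation": [0, 0, 0], "hand": 0}])

```text
time: 6.35
tool_pos: [0.5634, 0.1683, 0.0904]
orientation: [-1.949, -2.463, 0.001]
force: [-0.8, -0.1, 10.8]
opening: 0.0001
grasp_force: 6.8
```

```bash
python3 -c "
from h import *
go(.016,0,.090)"
```

```text
t 6.35 own now mm [14.8752  0.2861 90.4372] F [-0.8349 -0.0968 10.7501] open 5.252156159439003e-05 grip 6.770797518947802
shift mm [-0.2803  1.1265  0.4365] turn [-0.0006 -0.0001 -0.0051]
```

Request:
arm_command(series=[{"xyz": [0, 0, -35], "rotation": [0, 0, 0], "hand": 0}, {"xyz": [0, 0, -65], "rotation": [0, 0, 0], "hand": 0}, {"xyz": [0, -30, -70], "rotation": [0, 0, 0], "hand": 0}, {"xyz": [0, -60, -70], "rotation": [0, 0, 0], "hand": 0}, {"xyz": [0, -90, -70], "rotation": [0, 0, 0], "hand": 0}])

```text
time: 6.77
tool_pos: [0.4761, 0.1476, 0.1618]
orientation: [1.948, 2.462, 0.003]
force: [-0.4, -0.0, -1.1]
opening: -0.0002
grasp_force: 0.0
```

Request:
arm_command(series=[{"xyz": [0, 0, 0], "rotation": [0, 0, 0], "hand": 0}, {"xyz": [0, 0, 30], "rotation": [0, 0, 0], "hand": 0}, {"xyz": [0, 0, 58], "rotation": [0, 0, 0], "hand": 0}, {"xyz": [0, 0, 58], "rotation": [0, 0, 0], "hand": 0}, {"xyz": [0, 0, 58], "rotation": [0, 0, 0], "hand": 0}])

```text
time: 7.18
tool_pos: [0.4744, 0.1475, 0.1015]
orientation: [-1.947, -2.461, 0.005]
force: [-1.1, -0.0, 0.4]
opening: 0.0001
grasp_force: 0.0
```

```bash
python3 -c "
from h import *
go(-.016,0,.102)
cv2.imwrite('pics/s4.png',crop(ctrl.camera('side')[:,:,::-1],220,200,360,340,4))"
```

```text
t 7.1833 own now mm [-76.479    0.9553 101.4816] F [-1.1356 -0.0216  0.3995] open 0.00013325314238740474 grip 0.0
shift mm [-0.6511 60.48   -0.7938] turn [-0.0045 -0.0006 -0.005 ]
```

View pics/s4.png

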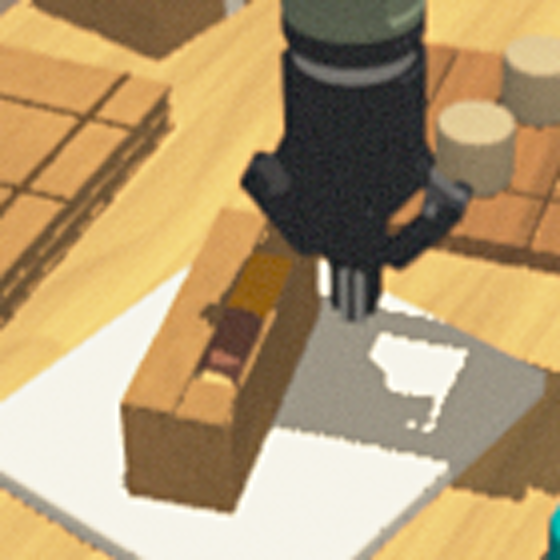

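The back flap is flat (left half of the top, crop px (190,310)). The front flap is seen edge-on, still standing, and the fingers are outside it at (355,300). Now I'll push the front flap in.

Request:
arm_command(series=[{"xyz": [0, 14, -1], "rotation": [0, 0, 0], "hand": 0}, {"xyz": [0, 28, -1], "rotation": [0, 0, 0], "hand": 0}, {"xyz": [0, 40, -1], "rotation": [0, 0, 0], "hand": 0}, {"xyz": [0, 51, 0], "rotation": [0, 0, 0], "hand": 0}, {"xyz": [0, 60, 2], "rotation": [0, 0, 0], "hand": 0}])

```text
time: 7.65
tool_pos: [0.537, 0.1619, 0.1035]
orientation: [1.947, 2.461, 0.005]
force: [0.3, 0.0, -0.5]
opening: -0.0003
grasp_force: 0.2
```

```bash
python3 -c "
from h import *
go(-.016,0,.090)"
```

```text
t 7.65 own now mm [-12.3076   0.2864 103.4649] F [ 0.3385  0.0399 -0.5312] open -0.0003041527874641157 grip 0.2253094473053352
shift mm [-0.2989 -3.7514 13.4484] turn [ 0.0045  0.0004 -0.0049]
```

Request:
arm_command(series=[{"xyz": [0, -3, 3], "rotation": [0, 0, 0], "hand": 0}, {"xyz": [0, -3, 5], "rotation": [0, 0, 0], "hand": 0}, {"xyz": [0, -3, 8], "rotation": [0, 0, 0], "hand": 0}, {"xyz": [0, -3, 10], "rotation": [0, 0, 0], "hand": 0}, {"xyz": [0, -3, 10], "rotation": [0, 0, 0], "hand": 0}])

```text
time: 8.07
tool_pos: [0.5305, 0.1606, 0.0907]
orientation: [-1.949, -2.463, 0.001]
force: [0.2, -0.2, -0.0]
opening: -0.0002
grasp_force: 0.0
```

```bash
python3 -c "
from h import *
go(-.016,0,.090)"
```

```text
t 8.0667 own now mm [-18.8545   0.5507  90.7184] F [ 0.2014 -0.1947 -0.0186] open -0.000205266792862773 grip 0.0
shift mm [-0.5364  2.8576  0.7167] turn [-0.0006 -0.0001 -0.005 ]
```

Request:
arm_command(series=[{"xyz": [0, 3, 2], "rotation": [0, 0, 0], "hand": 0}, {"xyz": [0, 3, 3], "rotation": [0, 0, 0], "hand": 0}, {"xyz": [0, 3, 3], "rotation": [0, 0, 0], "hand": 0}])

```text
time: 8.32
tool_pos: [0.531, 0.1608, 0.0903]
orientation: [-1.946, -2.461, 0.01]
force: [-13.8, -3.6, 21.8]
opening: -0.0001
grasp_force: 10.7
```

Request:
arm_command(series=[{"xyz": [0, 8, -35], "rotation": [0, 0, 0], "hand": 0}, {"xyz": [0, 16, -75], "rotation": [0, 0, 0], "hand": 0.5}, {"xyz": [0, 16, -110], "rotation": [0, 0, 0], "hand": 1}, {"xyz": [0, 16, -110], "rotation": [0, 0, 0], "hand": 1}, {"xyz": [0, 16, -110], "rotation": [0, 0, 0], "hand": 1}])

```text
time: 8.73
tool_pos: [0.5515, 0.1654, 0.2013]
orientation: [1.946, 2.46, 0.007]
force: [0.8, 0.1, -1.4]
opening: 0.0482
grasp_force: 0.0
```

```bash
python3 -c "
from h import *
go(0,0,.12)
T=ctrl.camera('top')[:,:,::-1];S=ctrl.camera('side')[:,:,::-1];cv2.imwrite('pics/top5.png',T);cv2.imwrite('pics/side5.png',S)
cv2.imwrite('pics/s5.png',crop(S,220,200,360,340,4))"
```

```text
t 8.7333 own now mm [  2.6153   0.2705 201.2825] F [ 0.7766  0.1341 -1.4352] open 0.0481517408151399 grip 0.0
shift mm [-0.2344 -3.1328 81.2643] turn [ 0.0064  0.0006 -0.0049]
```

View pics/s5.png

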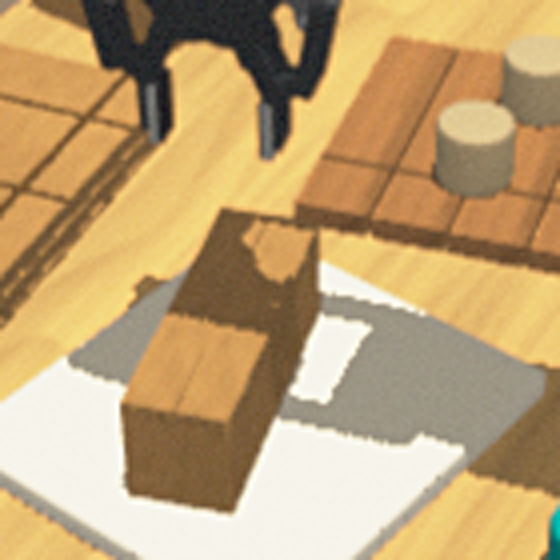

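The carton is closed, with both long flaps flat and their seam at crop px (190,370). I'll check the carton position from its near corners.

Run:
```python
from h import *
S=lambda x,y:(220+x/4-.4,200+y/4-.4)
for p,z in [((122,405),.089),((235,421),.089),((128,495),.02),((235,512),.02),((222,209),.089),((320,232),.089)]:
    d=onz("side",*S(*p),z)-C; print(p,d@ox*1e3,d@oy*1e3)
go(0,0,.04)
```

```text
(122, 405) 29.04326090976675 93.32503446856205
(235, 421) -33.41562619207829 90.0901182752434
(128, 495) 30.997447816007572 92.26392658313527
(235, 512) -30.643808323911742 89.88676464959732
(222, 209) 30.807084292106065 -86.25119884994984
(320, 232) -32.904019183691545 -79.25337524695792
t 8.8333 own now mm [ -0.4323   0.546  196.901 ] F [-0.7192 -0.2427 -0.2876] open 0.06262827921293658 grip 0.0
shift mm [ -0.5792   0.7972 156.8994] turn [-0.0023 -0.0002 -0.005 ]
```

Request:
arm_command(series=[{"xyz": [1, 0, 20], "rotation": [0, 0, 0], "hand": 1}, {"xyz": [1, 0, 40], "rotation": [0, 0, 0], "hand": 1}, {"xyz": [1, 0, 60], "rotation": [0, 0, 0], "hand": 1}, {"xyz": [1, 0, 75], "rotation": [0, 0, 0], "hand": 1}, {"xyz": [1, 0, 85], "rotation": [0, 0, 0], "hand": 1}])

```text
time: 9.25
tool_pos: [0.5457, 0.1655, 0.1082]
orientation: [-1.946, -2.459, 0.01]
force: [0.0, -0.4, 0.3]
opening: 0.0855
grasp_force: 0.0
```

```bash
python3 -c "
from h import *
go(-.001,0.001,.039)"
```

```text
t 9.25 own now mm [ -2.9747   1.7306 108.2212] F [ 0.0088 -0.3614  0.2828] open 0.08545147500933767 grip 0.0
shift mm [-0.7736  2.5709 69.2011] turn [-0.0086 -0.0008 -0.005 ]
```

Request:
arm_command(series=[{"xyz": [0, 1, 18], "rotation": [0, 0, 0], "hand": 1}, {"xyz": [0, 1, 36], "rotation": [0, 0, 0], "hand": 1}, {"xyz": [0, 1, 54], "rotation": [0, 0, 0], "hand": 1}, {"xyz": [0, 1, 67], "rotation": [0, 0, 0], "hand": 1}, {"xyz": [0, 1, 67], "rotation": [0, 0, 0], "hand": 1}])

```text
time: 9.67
tool_pos: [0.5465, 0.1656, 0.0416]
orientation: [-1.946, -2.459, 0.01]
force: [-0.7, 0.1, -0.1]
opening: 0.0855
grasp_force: 0.0
```

Request:
arm_command(series=[{"xyz": [0, 0, 0], "rotation": [0, 0, 0], "hand": 1}, {"xyz": [0, 0, 0], "rotation": [0, 0, 0], "hand": 0.8}, {"xyz": [0, 0, 0], "rotation": [0, 0, 0], "hand": 0.7}, {"xyz": [0, 0, 0], "rotation": [0, 0, 0], "hand": 0.5}, {"xyz": [0, 0, 0], "rotation": [0, 0, 0], "hand": 0.3}])

```text
time: 10.08
tool_pos: [0.5513, 0.1664, 0.0476]
orientation: [1.948, 2.462, 0.003]
force: [-1.2, 0.5, 4.2]
opening: 0.0614
grasp_force: 68.2
```

```bash
python3 -c "
from h import *
go(-.001,0.001,.039);s=ctrl.state();print(s['ft_torque'],s['joint_positions'])"
```

```text
t 10.0833 own now mm [ 2.731   1.3179 47.6083] F [-1.2018  0.4992  4.1854] open 0.06140789093663196 grip 68.20842770059244
shift mm [-0.3343 -3.7493  8.5998] turn [ 0.0023  0.0002 -0.0049]
[-0.069   0.4075  0.0565] [ 0.1429  0.4206  1.6819 -0.      1.0367 -0.0892]
```

Gripped at 61.4 mm with 68 N. I'm lifting straight up, gently.

Request:
arm_command(series=[{"xyz": [0, 0, -3], "rotation": [0, 0, 0], "hand": 0.3}, {"xyz": [0, 0, -8], "rotation": [0, 0, 0], "hand": 0.3}, {"xyz": [0, 0, -15], "rotation": [0, 0, 0], "hand": 0.3}, {"xyz": [0, 0, -23], "rotation": [0, 0, 0], "hand": 0.3}, {"xyz": [0, 0, -31], "rotation": [0, 0, 0], "hand": 0.3}])

```text
time: 10.5
tool_pos: [0.55, 0.1662, 0.0774]
orientation: [-1.949, -2.463, 0.001]
force: [-0.1, 0.3, -5.3]
opening: 0.0612
grasp_force: 67.4
```

Request:
arm_command(series=[{"xyz": [0, 0, -9], "rotation": [0, 0, 0], "hand": 0.3}, {"xyz": [0, 0, -18], "rotation": [0, 0, 0], "hand": 0.3}, {"xyz": [0, 0, -28], "rotation": [0, 0, 0], "hand": 0.3}, {"xyz": [0, 0, -38], "rotation": [0, 0, 0], "hand": 0.3}, {"xyz": [0, 0, -48], "rotation": [0, 0, 0], "hand": 0.3}])

```text
time: 10.92
tool_pos: [0.5505, 0.1663, 0.1263]
orientation: [1.949, 2.463, 0.001]
force: [0.4, 0.1, -5.2]
opening: 0.0615
grasp_force: 67.4
```

Request:
arm_command(series=[{"xyz": [0, 0, -10], "rotation": [0, 0, 0], "hand": 0.3}, {"xyz": [0, 0, -20], "rotation": [0, 0, 0], "hand": 0.3}, {"xyz": [0, 0, -30], "rotation": [0, 0, 0], "hand": 0.3}, {"xyz": [0, 0, -38], "rotation": [0, 0, 0], "hand": 0.3}, {"xyz": [0, 0, -44], "rotation": [0, 0, 0], "hand": 0.3}])

```text
time: 11.33
tool_pos: [0.5508, 0.1663, 0.1704]
orientation: [1.949, 2.463, 0.002]
force: [-0.4, -0.2, -4.3]
opening: 0.0611
grasp_force: 67.4
```

Request:
arm_command(series=[{"xyz": [0, 0, -4], "rotation": [0, 0, 0], "hand": 0.3}, {"xyz": [0, 0, -6], "rotation": [0, 0, 0], "hand": 0.3}, {"xyz": [0, 0, -7], "rotation": [0, 0, 0], "hand": 0.3}, {"xyz": [0, 0, -7], "rotation": [0, 0, 0], "hand": 0.3}, {"xyz": [0, 0, -7], "rotation": [0, 0, 0], "hand": 0.3}])

```text
time: 11.75
tool_pos: [0.5499, 0.1662, 0.1754]
orientation: [-1.949, -2.463, 0.001]
force: [0.3, -0.8, -5.6]
opening: 0.0614
grasp_force: 67.5
```

```bash
python3 -c "
from h import *
go(0,0,.18);s=ctrl.state();print(s['ft_torque'],abs(s['qvel']).max(),s['orientation'])
T=ctrl.camera('top')[:,:,::-1];S=ctrl.camera('side')[:,:,::-1]
c=crop(S,160,120,420,340,3);cv2.imwrite('pics/s6.png',c[:600,:800]);cv2.imwrite('pics/top6.png',T)"
```

```text
t 11.75 own now mm [  1.2832   1.4211 175.3768] F [ 0.257  -0.823  -5.6053] open 0.06140349708002507 grip 67.5043671601452
shift mm [-1.4271 -1.2816 -4.6218] turn [-0.0012 -0.0001 -0.0051]
[0.0806 0.0175 0.0253] 0.0035503049567255107 [-1.9489 -2.4629  0.0014]
```

View pics/s6.png

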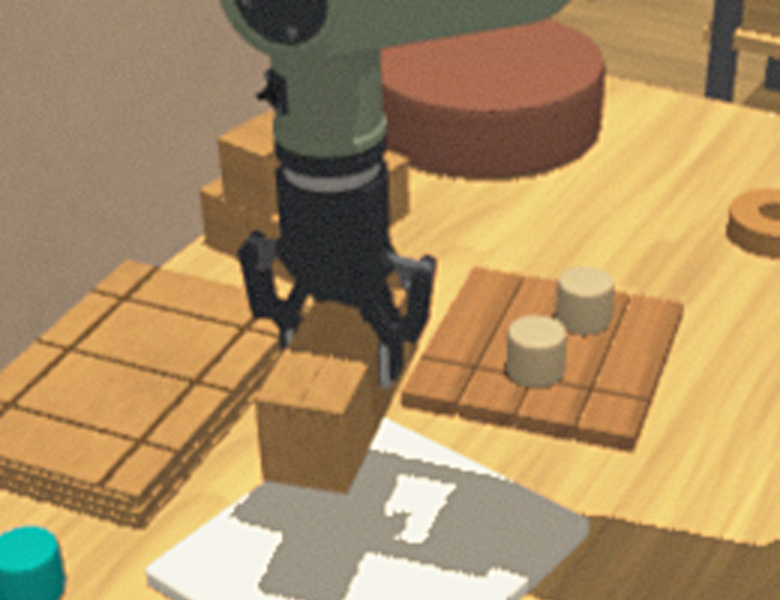

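Run:
```python
from h import *
S=lambda x,y:(160+x/3-.4,120+y/3-.4)
for p in [(257,402),(345,414),(265,478),(347,492)]:
    o,d=ray("side",*S(*p)); s=(.0912-(o-C)@oy)/(d@oy); q=o+s*d; print(p,(q-C)@ox*1e3,q[2]*1e3)
go(0,0,.18)
```

```text
(257, 402) 30.808631733479444 214.56898765895284
(345, 414) -30.991445877932687 216.4504131919669
(265, 478) 30.210409239166726 148.38338051512935
(347, 492) -29.453212799932214 148.4641878285262
t 11.85 own now mm [  1.2786   1.4338 175.3311] F [-0.4787  0.1588 -5.3475] open 0.06125037500468327 grip 67.49158757447731
shift mm [-1.4397 -1.2776 -4.6674] turn [-0.0013 -0.0001 -0.005 ]
```

Request:
arm_command(series=[{"xyz": [0, 0, -3], "rotation": [0, 0, 0], "hand": 0.3}, {"xyz": [0, 0, -6], "rotation": [0, 0, 0], "hand": 0.3}, {"xyz": [0, 0, -6], "rotation": [0, 0, 0], "hand": 0.3}, {"xyz": [0, 0, -6], "rotation": [0, 0, 0], "hand": 0.3}, {"xyz": [0, 0, -6], "rotation": [0, 0, 0], "hand": 0.3}])

```text
time: 12.27
tool_pos: [0.5504, 0.1663, 0.1822]
orientation: [1.949, 2.463, 0.0]
force: [0.6, -0.0, -4.7]
opening: 0.0612
grasp_force: 67.5
```

Request:
arm_command(series=[{"xyz": [0, 0, 0], "rotation": [0, 0, 0], "hand": 0.3}, {"xyz": [0, 0, 0], "rotation": [0, 0, 0], "hand": 0.3}, {"xyz": [0, 0, 0], "rotation": [0, 0, 0], "hand": 0.3}, {"xyz": [0, 0, 0], "rotation": [0, 0, 0], "hand": 0.3}, {"xyz": [0, 0, 0], "rotation": [0, 0, 0], "hand": 0.3}])

```text
time: 12.68
tool_pos: [0.5503, 0.1663, 0.182]
orientation: [-1.949, -2.464, 0.0]
force: [0.2, 0.0, -5.3]
opening: 0.0613
grasp_force: 67.4
```

The underside was at 148 mm at the near end, matching a level lift, and is now about 154 mm (13 cm above the board). The carton is still and firmly held, so I'm handing the job in.

```bash
python3 -c "
from h import *
print(ctrl.close_job())"
```

```text
the job is handed in; nothing more can be done
None
```

The carton is closed, short end flaps first and then the long ones, and the arm is holding it level and still about 13 cm above the board; the job is handed in at about 12.7 s.

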